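Load the tube-strip racks into their docks and the strip reader

ROBOT

A 6-joint arm with a two-finger parallel gripper is mounted at the origin on the work surface. World frame = base frame: x ahead of the robot, y to its left, z up, the work surface at z = 0. Lengths are in m, angles in rad, forces in N, time in s.
With the tool pointing down it reaches from about 0.3 to 0.775 m from the base axis. Payload 14.6 kg.
Tool frame: the origin (TCP) lies midway between the tips of the shut fingers; the grasp point (between the pads) lies 19 mm behind it (ctrl.hold_point_z is the distance from the TCP to the grasp point, in m); z points along the fingers, x is the direction in which the jaws open and shut, and the axes are right-handed (so a half turn about z gives the same grasp; the last joint's range is limited). The gripper opens to 94 mm and grips with 3 to 60 N. Pads are 16 mm wide; open, the fingers measure 119 mm over their backs; the gripper's body (75 mm by 177 mm) begins 78 mm behind the grasp point.
Start: joints at [1.039, 0.3, 1.521, -0, 1.321, -0.067], TCP at [0.247, 0.492, 0.205] pointing down, gripper open.
Joint ranges: [-3.03, 3.03], [-0.79, 2.21], [0.23, 2.52], [-1.04, 4.18], [0, 3.07], [-2.55, 2.55]. Speed limits (rad/s): [2.22, 2.22, 2.57, 3.14, 3.14, 3.14].

INTERFACE

Orientations are given as [roll, pitch, yaw] about the fixed x, y, z axes, in that order (R = Rz(yaw) Ry(pitch) Rx(roll)).
In Python, from station import ctrl, viewer, ticket, nets gives the robot as it stands.
- The arm moves only by the tool carry_out, never from a script. Its argument "commands" is one flat list of numbers, 7 for each row, row after row: the closure, from -1 (fully open) to 1 (shut), so that 0 is half open, then the shift along the world's x, y, z in cm, then the turn, a rotation vector about the world's x, y, z in rad. In form: [gripper, tx, ty, tz, ax, ay, az, gripper, tx, ty, tz, ax, ay, az, ...]. A call has 1 to 12 rows; each row is the pose to reach, as a shift and turn from the pose measured when the call began; what a row does not reach only later rows make up. A row lasts 1/12 s, in which the tool goes at most 41.7 mm and 7.16 degrees, less where a joint would pass 70% of its speed; a pose out of reach is approached as far as the arm can. A call with a gripper value outside its range is refused whole. The fingers move at their own pace and stop on an object; "force" is the grip in N (left out, the last holds). Time passes only in rows, so rows that repeat a pose let the fingers close. It gives the time, the measured TCP pose, the force and the opening at its end, in the units of the state.
- ctrl.get_obs(): the state, without advancing time (a new reading comes with each control period).
- viewer.camera(name): name is "scene" or "side" or "wrist"; returns (picture, depth): 480x640x3 uint8, blue, green, red; 480x640 float32, m along the optical axis (not along the pixel's ray), 0 where there is no reading.
- viewer.camera_info(name): a dict with "fx", "fy", "cx", "cy" (pixels), "R" (3x3) and "t" (3): a world point X has camera coordinates R X + t. Camera axes: x right, y down, z forward; pixel columns grow to the right and rows downward; lengths in m; the calibration is good to about 2 mm. A picture is of the moment at which its call begins: read the wrist's pose just before it. camera_info takes no time and is no camera call; for the wrist camera it gives the pose at the moment of the call.
- ticket.hand_in(): hands the job in, once; it reports no verdict.
Trained networks look in the newest picture that a camera, given by its name, has taken for a name from the list of things; names that differ only in an ending like _2 or _b are one class to them, and where a whole thing is asked for, a point or a joint stands for the part that bears it (a point fixed in the world has none). Each returns a list of dicts, best first, with "confidence" (0 to 1); they miss things now and then, are a little off and sometimes report something else, mostly with a low value. They report only what shows in the picture. A call takes as long as a camera call. They do not tell look-alikes from the thing itself.
- nets.silhouettes(camera, thing): "region" (480x640 bool, what is visible of it) and "extent" ([left, top, right, bottom] in pixels, round what is visible of it).
The state is a dict: "time_s": time; "qpos": joint angles; "joint_vel": joint speeds; "tau": joint torques, N m; "ee_pos": TCP position; "eef_rot": TCP orientation; "force": force on the tool from outside, world axes, zero at the start; "moment": the same for the moment, N m; "grip_width": finger opening in m.
Only numpy, scipy, OpenCV 4.12 (cv2) and the standard library are available. Lean on these libraries where they do the work, as an engineer would, in place of code of your own. Each camera call takes 0.05 s, during which the arm holds its last target. There are 200 camera calls.

TASK

Set up the run: stand the red, yellow and green tube racks each in the dock with the rim of its own colour, flat inside the rim, and slide the blue tube rack lengthwise along the blue lane under the reader's low head, in the middle of the opening, until it meets the stop at the back. Leave the white tube rack and the bottle standing where they are, and let go of everything.

Things in the scene. Friction and masses are not known exactly. Their poses are not given: they have to be found in the camera images.
- red_rack (a point): Loose red tube-strip rack with black ends and a row of eight red caps, 0.08 to 0.17 kg. Body 90 long (x) x 30 wide (y) x 36 high, caps add 6 (42 over all; caps only along the middle 10 of the width). This point is its centre, 21 above its underside; x along its length, z up. The two ends are alike.
- yellow_rack (a point): Loose yellow tube-strip rack with black ends and a row of eight yellow caps, 0.08 to 0.17 kg. Body 90 long (x) x 30 wide (y) x 36 high, caps add 6 (42 over all; caps only along the middle 10 of the width). This point is its centre, 21 above its underside; x along its length, z up. The two ends are alike.
- green_rack (a point): Loose green tube-strip rack with black ends and a row of eight green caps, 0.08 to 0.17 kg. Body 90 long (x) x 30 wide (y) x 36 high, caps add 6 (42 over all; caps only along the middle 10 of the width). This point is its centre, 21 above its underside; x along its length, z up. The two ends are alike.
- blue_rack (a point): Loose blue tube-strip rack with black ends and a row of eight blue caps, 0.08 to 0.17 kg. Body 90 long (x) x 30 wide (y) x 36 high, caps add 6 (42 over all; caps only along the middle 10 of the width). This point is its centre, 21 above its underside; x along its length, z up. The two ends are alike.
- white_rack (a point): Loose white tube-strip rack with black ends and a row of eight white caps, 0.08 to 0.17 kg. Body 90 long (x) x 30 wide (y) x 36 high, caps add 6 (42 over all; caps only along the middle 10 of the width). This point is its centre, 21 above its underside; x along its length, z up. The two ends are alike. Bystander: stays where it is.
- dock_red: Fixed aluminium dock with a red rim, 118 (x) x 58 (y). Recess for one rack, 106 (x) x 46 (y), floor 8 above the bench, rim top 12 above the bench, rim 6 thick. Origin at the centre of its underside on the bench; x along its length, z up.
- dock_yellow: Fixed aluminium dock with a yellow rim, 118 (x) x 58 (y). Recess for one rack, 106 (x) x 46 (y), floor 8 above the bench, rim top 12 above the bench, rim 6 thick. Origin at the centre of its underside on the bench; x along its length, z up.
- dock_green: Fixed aluminium dock with a green rim, 118 (x) x 58 (y). Recess for one rack, 106 (x) x 46 (y), floor 8 above the bench, rim top 12 above the bench, rim 6 thick. Origin at the centre of its underside on the bench; x along its length, z up.
- reader: Fixed reader. White head 70 deep (x), 160 wide, underside 54, top 74 up, on legs 120 apart; blue housing 100 high from x=45 on. Origin on the bench under the head's centre, +x points inwards, z up. Open at the front edge x=-35; stop face under the head at x=25: a rack fully in has its centre at x=-20, y=0, outer end 30 proud. Flat blue lane on the bench, 40 wide, along y=0 from x=-80; no step.
- bottle: Loose amber bottle with orange cap, 60 in diameter, 120 high, 0.3 kg, standing. Origin at the centre of its underside. Bystander: stays where it is.
Not all that is in view belongs to the job. What is shaped like the dock_green but orange or pink is not meant.

How it is judged:
At the end, for the whole second after the job is handed in: Red, yellow, green racks flat in the dock of their colour (13 mm, 0.2 rad); blue rack on the bench under the head, within 14 mm of the stop, 15 mm of the lane centre line and 0.2 rad; all four upright and at rest (horizontal distance between red_rack and dock_red below 0.013 m and z of red_rack in the frame of dock_red below 0.0308 m and angle between the x axis of red_rack and the x axis of dock_red, either way round below 0.2 rad and horizontal distance between yellow_rack and dock_yellow below 0.013 m and z of yellow_rack in the frame of dock_yellow below 0.0308 m and angle between the x axis of yellow_rack and the x axis of dock_yellow, either way round below 0.2 rad and horizontal distance between green_rack and dock_green below 0.013 m and z of green_rack in the frame of dock_green below 0.0308 m and angle between the x axis of green_rack and the x axis of dock_green, either way round below 0.2 rad and x of blue_rack in the frame of reader between -0.034 and -0.012 m and y of blue_rack in the frame of reader between -0.015 and 0.015 m and height (world z) of blue_rack below 0.025 m and angle between the x axis of blue_rack and the x axis of reader, either way round below 0.2 rad and angle between each of red_rack, yellow_rack, green_rack, blue_rack's own z axis and vertical below 0.1 rad and linear speed of each of rack_red, rack_yellow, rack_green, rack_blue below 0.02 m/s); the robot touches nothing.
It fails at once if the white tube rack is moved more than 30 mm or tipped (distance of white_rack from where it was at the start of the episode above 0.03 m or angle between white_rack's own z axis and vertical above 0.4 rad).
It fails at once if the bottle is moved more than 30 mm or knocked over (distance of bottle from where it was at the start of the episode above 0.03 m or angle between bottle's own z axis and vertical above 0.4 rad).
It also fails if it takes over 120 s, if anything falls off the work surface, if the arm or the gripper's body presses on something with over 40 N, if the wrist force passes 120 N, or if a joint passes its speed limit or range.

## Working session

There is one attempt and no reset: what is moved stays moved. The work goes in short steps, Python scripts to look and compute and a tool call to move; the robot and the scene stay as the last step left them, time stands still between calls to the robot, and variables do not carry over. Pictures are saved under pics/ and viewed, about 12 in all and at most 16, crops included, and the job is handed in when it is done.

Besides the shell and the picture viewer there is one more tool, called after "Call:" as a command line: name --argument value ..., lists and objects as JSON in quotes. carry_out: Moves the arm, as the interface text tells. Its arguments: {"type":"object","properties":{"commands":{"type":"array","items":{"type":"number"}},"force":{"type":"number"}},"required":["commands"]}

```bash
ls; mkdir -p pics; python3 - <<'E'
from station import ctrl, viewer, ticket, nets
import cv2,numpy as np
for n in ("scene","side"):
    p,d=viewer.camera(n); cv2.imwrite(f"pics/{n}0.png",p); np.save(f"pics/{n}0.npy",d)
    i=viewer.camera_info(n); print(n,i)
print(ctrl.get_obs())
E
```

```text
pics
scene {'fx': 620.3539887154328, 'fy': 620.3539887154328, 'cx': 323.03915249644655, 'cy': 242.93232904056782, 'R': array([[ 0.88282409,  0.46967391,  0.00529597],
       [ 0.3109911 , -0.57603137, -0.75595793],
       [-0.35200307,  0.66902487, -0.65459878]]), 't': array([-0.48371461, -0.09263598,  1.50967566])}
side {'fx': 519.9975023988001, 'fy': 519.9975023988001, 'cx': 323.7526366661297, 'cy': 251.1051694427224, 'R': array([[ 0.99969308, -0.01873597,  0.01620837],
       [-0.00320409, -0.74653779, -0.6653353 ],
       [ 0.02456587,  0.66507916, -0.74636869]]), 't': array([-0.49607246,  0.09433801,  1.37580416])}
{'time_s': 0.1, 'qpos': array([ 1.03939045e+00,  3.00390598e-01,  1.52152208e+00,  5.81171605e-06,
        1.32068812e+00, -6.66061874e-02]), 'joint_vel': array([ 4.98460510e-04, -9.08442985e-04, -3.21278632e-03, -1.97760181e-03,
        8.15695840e-04, -4.32524775e-05]), 'tau': array([ 9.45560205e-04, -5.32639146e+01, -3.53283513e+01,  7.09014013e-02,
        2.35521037e-02, -9.77606578e-05]), 'ee_pos': array([0.24641965, 0.49144714, 0.20495544]), 'eef_rot': array([-3.14151994e+00,  1.00553729e-03,  1.10599523e+00]), 'force': array([ 0.50076071, -0.98125377,  1.01180874]), 'moment': array([ 0.00529573, -0.03403845,  0.02258577]), 'grip_width': 0.09400103963608925}
```

View pics/scene0.png

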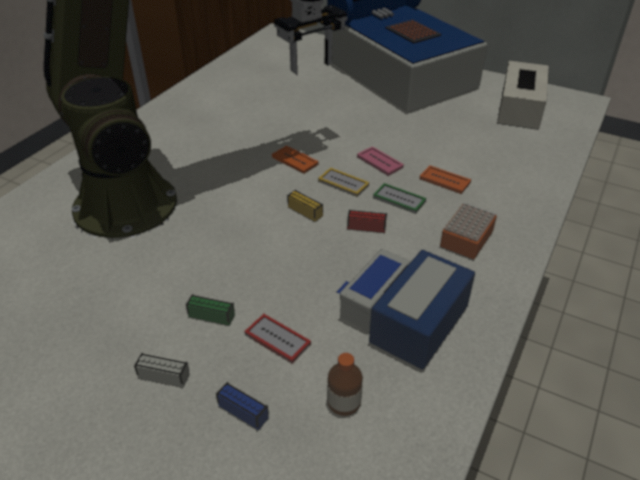

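View pics/side0.png

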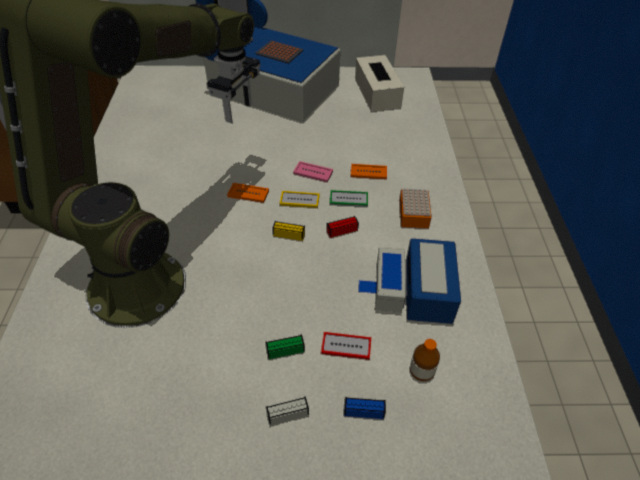

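Scene and side both show these, with side pixels given:
- **Racks:** yellow (289,231), red (342,226), green (285,346), blue (365,408), white (288,410).
- **Docks:** yellow (300,199), green (349,198), red (346,345). The orange docks (248,192) and (368,171) and the pink one (313,171) are decoys, since the docks are identified by rim colour.
- **Reader:** (405,280), with its lane at (367,287).
- **Bottle:** (425,360).

```bash
cat > h.py <<'E'
from station import ctrl, viewer, ticket, nets
import cv2,numpy as np
def cloud(d,i):
    v,u=np.mgrid[:480,:640]
    c=np.stack([(u-i['cx'])*d/i['fx'],(v-i['cy'])*d/i['fy'],d],-1)
    return (c-i['t'])@i['R']
def rect(P):
    (c,(w,h),a)=cv2.minAreaRect(P[:,:2].astype(np.float32)*1000)
    if w<h: w,h,a=h,w,a+90
    a=(a+90)%180-90
    return np.round([c[0],c[1],w,h,a],1)
E
python3 - <<'E'
from h import *
for cam in ("scene","side"):
    i=viewer.camera_info(cam); p,d=viewer.camera(cam); W=cloud(d,i)
    cv2.imwrite(f"pics/{cam}1.png",p)
    hsv=cv2.cvtColor(p,cv2.COLOR_BGR2HSV)
    for t in "red_rack yellow_rack green_rack blue_rack white_rack dock_red dock_yellow dock_green reader bottle".split():
        for r in nets.silhouettes(cam,t)[:3]:
            if r["confidence"]<.3: continue
            m=r["region"]&(d>0); P=W[m]
            if len(P)<20: continue
            lo,hi=(.028,.06) if 'rack' in t else (.004,.03) if 'dock' in t else (.06,.085) if t=='reader' else (.02,.2)
            Q=P[(P[:,2]>lo)&(P[:,2]<hi)]
            if len(Q)<10: print(cam,t,'few',len(Q));continue
            print(cam,t,round(r["confidence"],2),r["extent"],len(P),"zpct",np.round(np.percentile(P[:,2],[5,50,95]),3),"rect",rect(Q),"hue",np.median(hsv[m],0))
E
```

```text
scene red_rack 0.88 [346.8, 208.1, 385.0, 232.7] 767 zpct [0.004 0.031 0.042] rect [554.9 203.7  89.4  38.4  20.1] hue [  3. 122.  69.]
scene yellow_rack 0.98 [286.6, 188.4, 324.2, 221.5] 689 zpct [0.004 0.03  0.042] rect [399.9 185.3  93.1  35.  -10. ] hue [ 22. 126.  75.]
scene green_rack 0.83 [186.3, 295.4, 236.2, 324.9] 1077 zpct [0.004 0.033 0.042] rect [ 401.7 -196.8   91.6   35.4   11.9] hue [60. 68. 58.]
scene blue_rack 0.63 [212.1, 384.4, 266.2, 426.9] 1342 zpct [0.007 0.035 0.043] rect [ 579.8 -353.5   91.8   32.7   -4.8] hue [113.   87.   63.5]
scene white_rack 0.65 [134.5, 354.3, 188.4, 386.6] 1241 zpct [0.007 0.034 0.042] rect [ 412.5 -358.2   90.9   33.    15.9] hue [30. 16. 73.]
scene dock_red 0.92 [245.1, 315.3, 312.5, 361.5] 1714 zpct [0.003 0.009 0.013] rect [ 548.7 -186.2  122.    63.9   -7.8] hue [  2.   21.5 105. ]
scene dock_red 0.7 [134.0, 352.4, 191.0, 387.0] 1342 zpct [0.003 0.034 0.042] rect [ 418.9 -369.5   94.8   32.7   32.8] hue [30. 16. 74.]
scene dock_yellow 0.58 [320.2, 163.2, 368.1, 196.1] 861 zpct [0.001 0.009 0.014] rect [429.8 338.3 124.   75.9  -5
[... 1673 characters left out ...]
23.  61. 127.]
side dock_green 0.93 [351.3, 163.4, 384.9, 181.4] 516 zpct [0.002 0.008 0.013] rect [649.7 465.5 116.9  70.5  -6.1] hue [ 13. 255. 147.]
side dock_green 0.72 [226.8, 185.1, 270.2, 205.8] 596 zpct [0.001 0.008 0.013] rect [265.9 364.8 119.5  67.6 -13.3] hue [ 13. 255. 112.]
side dock_green 0.64 [329.0, 192.3, 367.5, 206.6] 642 zpct [-0.001  0.008  0.013] rect [578.2 334.9 118.1  72.5  -6.7] hue [ 49.  26. 112.]
side reader 0.73 [355.2, 235.9, 461.8, 322.7] 6122 zpct [0.009 0.082 0.103] rect [728.2 -25.7 195.4 190.4  -5.6] hue [106. 189.  90.]
side bottle 0.85 [410.6, 338.9, 441.5, 380.5] 974 zpct [0.005 0.075 0.119] rect [ 719.4 -259.9   59.7   51.6  -13.3] hue [ 15. 217.  75.]
```

```bash
cat >> h.py <<'E'
from scipy.optimize import minimize
def box(x0,x1,y0,y1,z0,z1): return np.array([[x,y,z] for x in(x0,x1) for y in(y0,y1) for z in(z0,z1)])/1000
RACK=[box(-45,45,-15,15,0,36),box(-41,41,-5,5,36,42)]; DOCK=[box(-59,59,-29,29,0,12)]
def draw(shape,p,i,S=4):
    x,y,a=p; c,s=np.cos(a),np.sin(a); m=np.zeros((480*S,640*S),np.uint8)
    for b in shape:
        w=b@np.array([[c,s,0],[-s,c,0],[0,0,1]])+[x,y,0]; q=w@i['R'].T+i['t']
        uv=np.stack([q[:,0]/q[:,2]*i['fx']+i['cx'],q[:,1]/q[:,2]*i['fy']+i['cy']],1)
        cv2.fillConvexPoly(m,cv2.convexHull((uv*S+S/2-.5).round().astype(np.int32)),1)
    return m
def fit(shape,p0,obs,S=4):
    def cost(p):
        t=0
        for reg,i in obs:
            m=draw(shape,p,i,S); r=cv2.resize(reg.astype(np.uint8),None,fx=S,fy=S,interpolation=0)
            t+=1-(m&r).sum()/(m|r).sum()
        return t/len(obs)
    p0=np.array(p0,float); sim=np.array([p0,p0+[.01,0,0],p0+[0,.01,0],p0+[0,0,.1]])
    r=minimize(cost,p0,method='Nelder-Mead',options=dict(initial_simplex=sim,maxiter=80,xatol=2e-4,fatol=1e-4))
    return r.x,r.fun
E
python3 - <<'E'
from h import *
G=dict(red_rack=(.554,.202,.35),yellow_rack=(.398,.184,-.17),green_rack=(.400,-.198,.21),blue_rack=(.579,-.355,-.09),dock_red=(.547,-.188,-.16),dock_yellow=(.428,.335,-.1),dock_green=(.578,.336,-.1))
obs={k:[] for k in G}; 
for cam in ("side","scene"):
    i=viewer.camera_info(cam); p,d=viewer.camera(cam); W=cloud(d,i)
    for k in G:
        for r in nets.silhouettes(cam,k):
            m=r['region']; P=W[m&(d>0)]
            if len(P)>50 and np.linalg.norm(np.median(P[:,:2],0)-G[k][:2])<.05: obs[k].append((m,i)); break
    P=None
    for r in nets.silhouettes(cam,'reader')[:1]:
        m=(r['region']&(d>0)&(W[...,2]>.0685)&(W[...,2]<.0785)).astype(np.uint8)
        m=cv2.morphologyEx(m,cv2.MORPH_OPEN,np.ones((5,5)))
        n,l,s,_=cv2.connectedComponentsWithStats(m); j=1+s[1:,4].argmax(); print(cam,'head top',rect(W[l==j]),s[j])
        h=r['region']&(d>0)&(W[...,2]>.096); print('housing',rect(W[h]))
    # lane: blue on bench near reader
    hsv=cv2.cvtColor(p,cv2.COLOR_BGR2HSV); L=(abs(hsv[...,0].astype(int)-110)<12)&(hsv[...,1]>80)&(W[...,2]<.006)&(abs(W[...,0]-.64)<.05)&(abs(W[...,1]+.02)<.08)
    print('lane',L.sum(),rect(W[L]) if L.sum()>10 else '', W[L].mean(0))
for k in G:
    S=RACK if 'rack' in k else DOCK
    print(k,len(obs[k]),*[np.round(np.r_[x[:2]*1000,np.degrees(x[2]),c],2) for x,c in [fit(S,G[k],obs[k])]+[fit(S,G[k],[o]) for o in obs[k]]])
E
```

```text
side head top [665.9 -10.1 163.4  67.8  84. ] [ 377  249   28   48 1207]
housing [768.9 -22.8 200.9 121.6  83.8]
lane 197 [613.3  -1.   46.   41.8  -4.4] [ 0.61390008 -0.00145711 -0.00094481]Traceback (most recent call last):
  File "<stdin>", line 14, in <module>
ValueError: attempt to get argmax of an empty sequence
```

```bash
cat > m.py <<'E'
from h import *
G=dict(red_rack=(.554,.202,.35),yellow_rack=(.398,.184,-.17),green_rack=(.400,-.198,.21),blue_rack=(.579,-.355,-.09),dock_red=(.547,-.188,-.16),dock_yellow=(.428,.335,-.1),dock_green=(.578,.336,-.1))
obs={k:[] for k in G}; hd=[]
for cam in ("side","scene"):
    i=viewer.camera_info(cam); p,d=viewer.camera(cam); W=cloud(d,i)
    for k in G:
        for r in nets.silhouettes(cam,k):
            m=r['region']; P=W[m&(d>0)]
            if len(P)>50 and np.linalg.norm(np.median(P[:,:2],0)-G[k][:2])<.05: obs[k].append((m,i)); break
    near=(abs(W[...,0]-.68)<.08)&(abs(W[...,1]+.02)<.12)
    m=((d>0)&near&(W[...,2]>.068)&(W[...,2]<.080)).astype(np.uint8)
    n,l,s,_=cv2.connectedComponentsWithStats(cv2.morphologyEx(m,cv2.MORPH_OPEN,np.ones((3,3))))
    if n>1: j=1+s[1:,4].argmax(); print(cam,'head',rect(W[l==j]),s[j])
    hsv=cv2.cvtColor(p,cv2.COLOR_BGR2HSV); L=(abs(hsv[...,0].astype(int)-110)<12)&(hsv[...,1]>80)&(W[...,2]<.006)&(abs(W[...,0]-.62)<.05)&(abs(W[...,1])<.06)
    print('lane',L.sum(),rect(W[L]) if L.sum()>10 else '')
for k in G:
    S=RACK if 'rack' in k else DOCK
    print(k,len(obs[k]),*[np.round(np.r_[x[:2]*1000,np.degrees(x[2]),c],2) for x,c in [fit(S,G[k],obs[k])]+[fit(S,G[k],[o]) for o in obs[k]]])
E
python3 m.py
```

```text
side head [666.3 -10.5 162.1  68.7  83.2] [ 377  248   28   50 1274]
lane 202 [613.2  -1.7  46.1  43.2  -4.6]
scene head [669.3  -8.4 163.8  70.5  83.9] [ 341  249   69   60 1988]
lane 32 [594.6  -1.6  35.7   6.7  86.9]
red_rack 2 [5.5380e+02 2.0447e+02 2.0040e+01 8.0000e-02] [5.5350e+02 2.0373e+02 1.8890e+01 8.0000e-02] [5.5386e+02 2.0549e+02 2.0200e+01 6.0000e-02]
yellow_rack 2 [ 3.9845e+02  1.8759e+02 -1.1450e+01  8.0000e-02] [ 3.9694e+02  1.8632e+02 -1.1270e+01  7.0000e-02] [ 3.9856e+02  1.8899e+02 -1.2970e+01  5.0000e-02]
green_rack 2 [ 4.0037e+02 -1.9711e+02  1.2440e+01  9.0000e-02] [ 3.9909e+02 -1.9752e+02  1.2660e+01  8.0000e-02] [ 4.0002e+02 -1.9497e+02  1.2330e+01  9.0000e-02]
blue_rack 2 [ 5.7863e+02 -3.5262e+02 -5.1400e+00  7.0000e-02] [ 5.7769e+02 -3.5354e+02 -6.0700e+00  5.0000e-02] [ 5.8016e+02 -3.5175e+02 -5.1700e+00  5.0000e-02]
dock_red 2 [ 5.4661e+02 -1.8697e+02 -8.3000e+00  5.0000e-02] [ 5.4560e+02 -1.8843e+02 -7.7900e+00  4.0000e-02] [ 5.4765e+02 -1.8572e+02 -8.3000e+00  4.0000e-02]
dock_yellow 2 [ 4.2766e+02  3.3462e+02 -6.7600e+00  1.0000e-01] [ 4.2546e+02  3.3205e+02 -7.7200e+00  9.0000e-02] [ 4.2803e+02  3.3680e+02 -6.1100e+00  5.0000e-02]
dock_green 2 [ 5.8058e+02  3.3893e+02 -3.4200e+00  9.0000e-02] [ 5.8112e+02  3.3695e+02 -4.3500e+00  6.0000e-02] [ 5.8002e+02  3.4049e+02 -2.6600e+00  8.0000e-02]
```

```bash
python3 -c "
import cv2
p=cv2.imread('pics/side0.png');cv2.imwrite('pics/crop1.png',cv2.resize(p[150:360,215:415],None,fx=2.8,fy=2.8,interpolation=cv2.INTER_CUBIC))"
```

```text
(no output)
```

View pics/crop1.png

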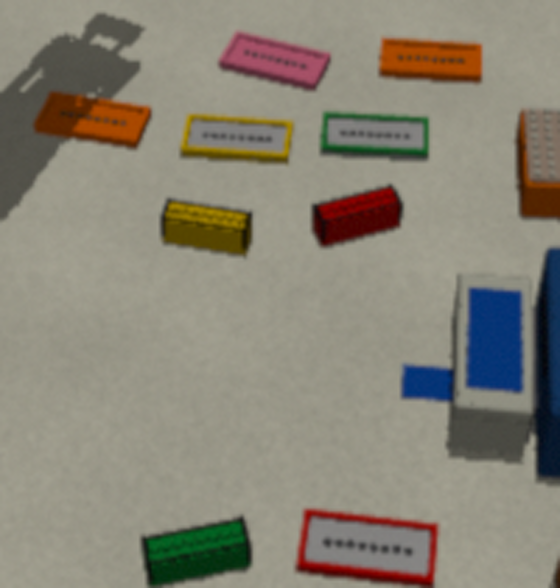

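The crop confirms the targets. The yellow dock (237,138), green dock (375,135) and red dock (368,546) have coloured rims and grey floors. The all-orange ones (92,118) and (430,60) and the pink one (275,60) are decoys. I start with the yellow rack.

Call:
carry_out --commands '[-1,15.2,-30.4,-8.5,0,0,0.264,-1,15.2,-30.4,-8.5,0,0,0.264,-1,15.2,-30.4,-8.5,0,0,0.264,-1,15.2,-30.4,-8.5,0,0,0.264,-1,15.2,-30.4,-8.5,0,0,0.264,-1,15.2,-30.4,-8.5,0,0,0.264,-1,15.2,-30.4,-8.5,0,0,0.264,-1,15.2,-30.4,-8.5,0,0,0.264,-1,15.2,-30.4,-8.5,0,0,0.264,-1,15.2,-30.4,-8.5,0,0,0.264,-1,15.2,-30.4,-8.5,0,0,0.264]' --force 20

```text
time_s: 3.82
ee_pos: [0.3988, 0.187, 0.1204]
eef_rot: [-3.141, 0.0, 1.368]
force: [-0.9, 0.0, 0.9]
grip_width: 0.0942
```

Call:
carry_out --commands '[-1,0,0,-10.8,0,0,0,-1,0,0,-10.8,0,0,0,-1,0,0,-10.8,0,0,0,-1,0,0,-10.8,0,0,0,-1,0,0,-10.8,0,0,0,1,0,0,-10.8,0,0,0,1,0,0,-10.8,0,0,0,1,0,0,-10.8,0,0,0,1,0,0,-10.8,0,0,0,1,0,0,-10.8,0,0,0,1,0,0,-10.8,0,0,0,1,0,0,-10.8,0,0,0]'

```text
time_s: 4.82
ee_pos: [0.3989, 0.187, 0.0126]
eef_rot: [-3.142, -0.0, 1.368]
force: [-0.9, 0.2, -0.6]
grip_width: 0.0508
```

Call:
carry_out --commands '[1,0,0,0,0,0,0,1,0,0,0,0,0,0,1,0,0,0,0,0,0,1,0,0,0,0,0,0,1,0,0,0,0,0,0,1,0,0,4,0,0,0,1,0,0,6,0,0,0,1,3,14.8,6,0,0,0.084,1,3,14.8,6,0,0,0.084,1,3,14.8,6,0,0,0.084,1,3,14.8,6,0,0,0.084,1,3,14.8,6,0,0,0.084]'

```text
time_s: 5.82
ee_pos: [0.429, 0.3389, 0.0723]
eef_rot: [3.141, -0.001, 1.454]
force: [0.9, 0.4, -1.1]
grip_width: 0.0298
```

```bash
python3 - <<'E'
from h import *
p,d=viewer.camera("side"); cv2.imwrite("pics/s2.png",cv2.resize(p[130:260,200:400],None,fx=2.5,fy=2.5))
p,d=viewer.camera("wrist"); cv2.imwrite("pics/w2.png",p)
a=cv2.imread("pics/s2.png");b=cv2.resize(p,None,fx=.5,fy=.5); b=cv2.copyMakeBorder(b,0,max(0,a.shape[0]-240),0,0,0); cv2.imwrite("pics/c2.png",np.hstack([a[:,:480],b]))
o=ctrl.get_obs();print(o['ee_pos'],o['eef_rot'],o['force'])
E
```

```text
[0.42836351 0.33532669 0.07188723] [-3.14064124e+00  7.60682456e-04  1.45299394e+00] [ 0.48844292 -0.07370548 -1.71971954]
```

View pics/c2.png

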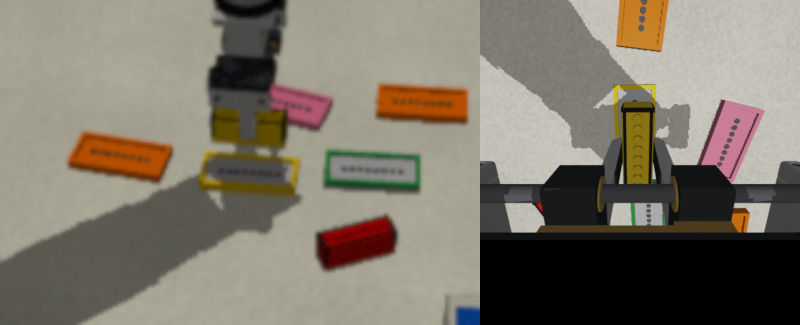

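Call:
carry_out --commands '[1,0,-0.1,-3,0,0,0,1,0,-0.1,-4.5,0,0,0,1,0,-0.1,-4.9,0,0,0,1,0,-0.1,-4.9,0,0,0,1,0,-0.1,-4.9,0,0,0,-0.2,0,-0.1,-4.9,0,0,0,-0.2,0,-0.1,-4.9,0,0,0,-0.2,0,-0.1,-4.9,0,0,0,-0.2,0,-0.1,-4.9,0,0,0,-0.5,0,-0.1,-4.9,0,0,0,-0.5,0,-0.1,0,0,0,0,-0.5,0,-0.1,4,0,0,0]'

```text
time_s: 6.92
ee_pos: [0.4272, 0.3336, 0.1056]
eef_rot: [-3.137, 0.004, 1.453]
force: [0.9, 0.3, 0.2]
grip_width: 0.0695
```

Call:
carry_out --commands '[-0.5,12.7,-13,1.4,0,0,0.467,-0.5,12.7,-13,1.4,0,0,0.467,-0.5,12.7,-13,1.4,0,0,0.467,-0.5,12.7,-13,1.4,0,0,0.467,-0.5,12.7,-13,1.4,0,0,0.467,-0.5,12.7,-13,1.4,0,0,0.467,-0.5,12.7,-13,1.4,0,0,0.467,-0.5,12.7,-13,1.4,0,0,0.467,-0.5,12.7,-13,-3,0,0,0.467,-0.5,12.7,-13,-7,0,0,0.467,-0.5,12.7,-13,-9.3,0,0,0.467,-0.5,12.7,-13,-9.3,0,0,0.467]'

```text
time_s: 7.92
ee_pos: [0.5506, 0.2038, 0.0075]
eef_rot: [-3.128, 0.003, 1.921]
force: [-0.4, -0.1, -0.4]
grip_width: 0.0705
```

Call:
carry_out --commands '[1,0,0,0,0,0,0,1,0,0,0,0,0,0,1,0,0,0,0,0,0,1,0,0,0,0,0,0,1,0,0,0,0,0,0,1,0,0,0,0,0,0,1,0,0,0,0,0,0,1,0,0,0,0,0,0,1,0,0,0,0,0,0,1,0,0,0,0,0,0]'

```text
time_s: 8.75
ee_pos: [0.551, 0.2039, 0.0083]
eef_rot: [-3.13, 0.004, 1.921]
force: [-2.0, -1.1, 5.8]
grip_width: 0.03
```

Call:
carry_out --commands '[1,0,0,4,0,0,0,1,0,0,7,0,0,0,1,-0.7,-39,7,0,0,-0.493,1,-0.7,-39,7,0,0,-0.493,1,-0.7,-39,7,0,0,-0.493,1,-0.7,-39,7,0,0,-0.493,1,-0.7,-39,7,0,0,-0.493,1,-0.7,-39,7,0,0,-0.493,1,-0.7,-39,7,0,0,-0.493,1,-0.7,-39,7,0,0,-0.493,1,-0.7,-39,7,0,0,-0.493,1,-0.7,-39,7,0,0,-0.493]'

```text
time_s: 9.75
ee_pos: [0.5432, -0.1907, 0.0782]
eef_rot: [-3.13, 0.004, 1.425]
force: [-0.1, -0.4, -1.5]
grip_width: 0.0299
```

Call:
carry_out --commands '[1,0,0,0,0,0,0,1,0,0,0,0,0,0,1,0,0,0,0,0,0]'

```text
time_s: 10.0
ee_pos: [0.5431, -0.1897, 0.0779]
eef_rot: [-3.129, 0.004, 1.425]
force: [-0.7, 0.8, -2.2]
grip_width: 0.0298
```

Call:
carry_out --commands '[1,0.1,0.3,0,0,0,0,1,0.1,0.3,-3,0,0,0,1,0.1,0.3,-5,0,0,0,1,0.1,0.3,-6,0,0,0,1,0.1,0.3,-6,0,0,0,1,0.1,0.3,-6,0,0,0,-0.3,0.1,0.3,-6,0,0,0,-0.3,0.1,0.3,-6,0,0,0,-0.3,0.1,0.3,-6,0,0,0,-0.3,0.1,0.3,-6,0,0,0,-0.5,0.1,0.3,-3,0,0,0,-0.5,0.1,0.3,2,0,0,0]'

```text
time_s: 11.0
ee_pos: [0.5424, -0.186, 0.0876]
eef_rot: [-3.123, 0.002, 1.425]
force: [0.1, -0.6, 0.7]
grip_width: 0.0662
```

Call:
carry_out --commands '[-0.5,0,0,3.5,0,0,0,-0.5,0,0,3.5,0,0,0,-0.5,0,0,3.5,0,0,0]'

```text
time_s: 11.25
ee_pos: [0.5431, -0.1864, 0.1246]
eef_rot: [-3.127, 0.003, 1.425]
force: [0.3, -0.5, -0.8]
grip_width: 0.0705
```

Call:
carry_out --commands '[-0.5,-14.3,-1.1,0,0,-0.015,0.364,-0.5,-14.3,-1.1,0,0,-0.015,0.364,-0.5,-14.3,-1.1,0,0,-0.015,0.364,-0.5,-14.3,-1.1,0,0,-0.015,0.364,-0.5,-14.3,-1.1,0,0,-0.015,0.364,-0.5,-14.3,-1.1,0,0,-0.015,0.364,-0.5,-14.3,-1.1,0,0,-0.015,0.364,-0.5,-14.3,-1.1,0,0,-0.015,0.364]'

```text
time_s: 11.92
ee_pos: [0.4009, -0.1973, 0.1242]
eef_rot: [-3.141, 0.003, 1.789]
force: [-0.1, 1.2, -0.6]
grip_width: 0.0706
```

Call:
carry_out --commands '[-0.5,0,0,-4,0,0,0,-0.5,0,0,-8,0,0,0,-0.5,0,0,-11.2,0,0,0,-0.5,0,0,-11.2,0,0,0,1,0,0,-11.2,0,0,0,1,0,0,-11.2,0,0,0,1,0,0,-11.2,0,0,0,1,0,0,-11.2,0,0,0,1,0,0,-11.2,0,0,0,1,0,0,-11.2,0,0,0,1,0,0,-11.2,0,0,0,1,0,0,-11.2,0,0,0]'

```text
time_s: 12.92
ee_pos: [0.4012, -0.1974, 0.0128]
eef_rot: [3.141, 0.004, 1.789]
force: [-1.1, 0.7, 6.9]
grip_width: 0.0297
```

Call:
carry_out --commands '[1,0,0,0,0,0,0,1,0,0,0,0,0,0,1,0,0,0,0,0,0,1,0,0,4,0,0,0,1,0,0,9,0,0,0,1,0,0,9,0,0,0]'

```text
time_s: 13.42
ee_pos: [0.403, -0.1985, 0.1079]
eef_rot: [3.136, 0.009, 1.789]
force: [0.7, -0.6, 0.8]
grip_width: 0.0297
```

Call:
carry_out --commands '[1,17.8,53.7,0,0,0,-0.297,1,17.8,53.7,0,0,0,-0.297,1,17.8,53.7,0,0,0,-0.297,1,17.8,53.7,0,0,0,-0.297,1,17.8,53.7,0,0,0,-0.297,1,17.8,53.7,0,0,0,-0.297,1,17.8,53.7,0,0,0,-0.297,1,17.8,53.7,0,0,0,-0.297,1,17.8,53.7,0,0,0,-0.297,1,17.8,53.7,0,0,0,-0.297,1,17.8,53.7,0,0,0,-0.297,1,17.8,53.7,0,0,0,-0.297]'

```text
time_s: 14.42
ee_pos: [0.5557, 0.265, 0.1064]
eef_rot: [3.137, 0.009, 1.493]
force: [0.7, 0.3, -0.4]
grip_width: 0.0299
```

```bash
python3 - <<'E'
from h import *
o=ctrl.get_obs();print(o['time_s'],o['ee_pos'],o['eef_rot'],o['qpos'].round(2))
E
```

```text
14.4167 [0.55566411 0.26501395 0.10644667] [3.1369849  0.00892272 1.49261562] [ 0.39  0.54  1.43 -0.01  1.18 -1.1 ]
```

Call:
carry_out --commands '[1,2.55,7.35,-2,0,0,0,1,2.55,7.35,-2,0,0,0,1,2.55,7.35,-2,0,0,0,1,2.55,7.35,-2,0,0,0,1,2.55,7.35,-2,0,0,0,1,2.55,7.35,-2,0,0,0,1,2.55,7.35,-2,0,0,0]'

```text
time_s: 15.0
ee_pos: [0.5815, 0.3375, 0.0874]
eef_rot: [3.136, 0.008, 1.491]
force: [0.0, 0.4, -1.5]
grip_width: 0.0299
```

Call:
carry_out --commands '[1,0,0.1,-3,0,0,0,1,0,0.1,-5.5,0,0,0,1,0,0.1,-6.5,0,0,0,1,0,0.1,-6.5,0,0,0,1,0,0.1,-6.5,0,0,0,-0.3,0,0.1,-6.5,0,0,0,-0.3,0,0.1,-6.5,0,0,0,-0.3,0,0.1,-6.5,0,0,0,-0.3,0,0.1,-6.5,0,0,0,-0.5,0,0.1,-3,0,0,0,-0.5,0,0.1,2,0,0,0,-0.5,0,0.1,3,0,0,0]'

```text
time_s: 16.0
ee_pos: [0.5827, 0.3392, 0.1228]
eef_rot: [3.131, 0.005, 1.491]
force: [0.1, -0.3, 1.0]
grip_width: 0.0699
```

Call:
carry_out --commands '[-0.5,-0.4,-40,0.5,0.005,0.01,-0.011,-0.5,-0.4,-40,0.5,0.005,0.01,-0.011,-0.5,-0.4,-40,0.5,0.005,0.01,-0.011,-0.5,-0.4,-40,0.5,0.005,0.01,-0.011,-0.5,-0.4,-40,0.5,0.005,0.01,-0.011,-0.5,-0.4,-40,0.5,0.005,0.01,-0.011,-0.5,-0.4,-40,0.5,0.005,0.01,-0.011,-0.5,-0.4,-40,0.5,0.005,0.01,-0.011,-0.5,-0.4,-40,0.5,0.005,0.01,-0.011,-0.5,-0.4,-48,0.5,0.005,0.01,-0.011,-0.5,-0.4,-48,0.5,0.005,0.01,-0.011,-0.5,-0.4,-48,0.5,0.005,0.01,-0.011]'

```text
time_s: 17.0
ee_pos: [0.5783, -0.145, 0.1283]
eef_rot: [3.141, 0.002, 1.478]
force: [-0.2, -0.1, 0.7]
grip_width: 0.0703
```

Call:
carry_out --commands '[-0.5,0.1,-20.8,0,0,0,0,-0.5,0.1,-20.8,0,0,0,0,-0.5,0.1,-20.8,0,0,0,0,-0.5,0.1,-20.8,0,0,0,0,-0.5,0.1,-20.8,0,0,0,0,-0.5,0.1,-20.8,0,0,0,0,-0.5,0.1,-20.8,0,0,0,0,-0.5,0.1,-20.8,0,0,0,0,-0.5,0.1,-20.8,0,0,0,0]'

```text
time_s: 17.75
ee_pos: [0.5796, -0.3516, 0.1285]
eef_rot: [3.141, 0.002, 1.479]
force: [-0.4, 0.2, 1.9]
grip_width: 0.0706
```

```bash
python3 - <<'E'
from h import *
G=dict(red_rack=(.547,-.187,-.14),yellow_rack=(.428,.335,-.12),green_rack=(.580,.338,-.08))
S=[b+[0,0,.008] for b in RACK]
obs={k:[] for k in G}
for cam in ("side","scene"):
    i=viewer.camera_info(cam); p,d=viewer.camera(cam); W=cloud(d,i)
    cv2.imwrite(f"pics/{cam}3.png",p)
    for k in G:
        for r in nets.silhouettes(cam,k):
            m=r['region']; P=W[m&(d>0)]
            if len(P)>50 and np.linalg.norm(np.median(P[:,:2],0)-G[k][:2])<.05:
                obs[k].append((m,i)); print(cam,k,'ztop',np.percentile(P[:,2],[50,95,99]).round(4)); break
for k in G:
    if obs[k]: x,c=fit(S,G[k],obs[k]); print(k,len(obs[k]),x[:2]*1000,np.degrees(x[2]),c)
o=ctrl.get_obs();print(o['time_s'],o['ee_pos'],o['eef_rot'])
E
```

```text
side red_rack ztop [0.0412 0.0502 0.3154]
side yellow_rack ztop [0.0421 0.0488 0.0515]
side green_rack ztop [0.0367 0.0485 0.0516]
scene red_rack ztop [0.0423 0.0504 0.052 ]
scene yellow_rack ztop [0.0367 0.05   0.0521]
scene green_rack ztop [0.0377 0.0502 0.0526]
red_rack 2 [ 545.43642181 -184.81965852] -8.913528230521909 0.23259873008592835
yellow_rack 2 [429.01391274 337.97211756] -7.98163157331839 0.38688953465160425
green_rack 2 [580.57369623 340.66271921] -3.9587846831598235 0.07760332814427295
18.15 [ 0.57940149 -0.3526723   0.1284374 ] [3.14067688e+00 2.02102993e-03 1.47837011e+00]
```

View pics/side3.png

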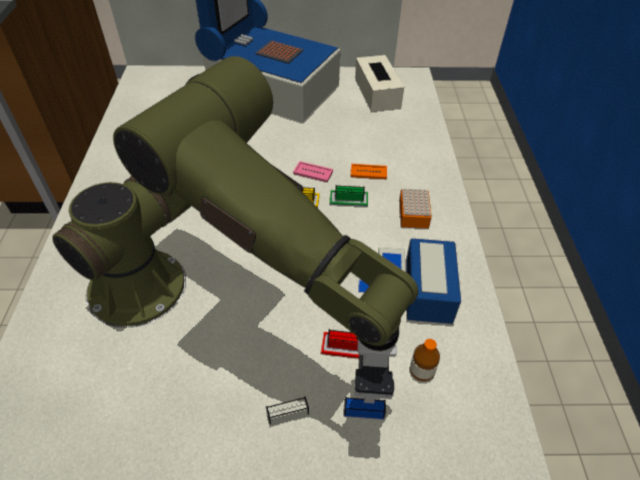

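Red, yellow and green sit in their docks with tops at 50 mm, which is right. The gripper hangs over the blue rack at (365,408), so I grasp it next.

Call:
carry_out --commands '[-0.5,0,0,-4,0,0,0,-0.5,0,0,-8,0,0,0,-0.5,0,0,-11.6,0,0,0,-0.5,0,0,-11.6,0,0,0,1,0,0,-11.6,0,0,0,1,0,0,-11.6,0,0,0,1,0,0,-11.6,0,0,0,1,0,0,-11.6,0,0,0,1,0,0,-11.6,0,0,0,1,0,0,-11.6,0,0,0,1,0,0,-11.6,0,0,0,1,0,0,-11.6,0,0,0]'

```text
time_s: 19.15
ee_pos: [0.5796, -0.3529, 0.0132]
eef_rot: [3.14, 0.002, 1.478]
force: [-2.0, -0.3, 6.6]
grip_width: 0.0297
```

Call:
carry_out --commands '[1,0,0,0,0,0,0,1,0,0,0,0,0,0,1,0,0,0,0,0,0,1,0,0,4,0,0,0,1,0,0,9,0,0,0,1,0,0,9,0,0,0,1,0,0,9,0,0,0]'

```text
time_s: 19.73
ee_pos: [0.5809, -0.3537, 0.1068]
eef_rot: [3.135, 0.005, 1.478]
force: [0.3, 0.8, -2.0]
grip_width: 0.0298
```

Call:
carry_out --commands '[1,-0.8,35.5,0,0,0,-0.016,1,-0.8,35.5,0,0,0,-0.016,1,-0.8,35.5,0,0,0,-0.016,1,-0.8,35.5,0,0,0,-0.016,1,-0.8,35.5,0,0,0,-0.016,1,-0.8,35.5,0,0,0,-0.016,1,-0.8,35.5,0,0,0,-0.016,1,-0.8,35.5,0,0,0,-0.016,1,-0.8,35.5,0,0,0,-0.016,1,-0.8,35.5,0,0,0,-0.016,1,-0.8,35.5,0,0,0,-0.016,1,-0.8,35.5,0,0,0,-0.016]'

```text
time_s: 20.73
ee_pos: [0.5723, 0.0008, 0.1055]
eef_rot: [3.137, 0.006, 1.462]
force: [0.2, -0.7, -0.6]
grip_width: 0.0297
```

Call:
carry_out --commands '[1,0,0,0,0,0,0,1,0,0,0,0,0,0]'

```text
time_s: 20.9
ee_pos: [0.572, -0.0003, 0.1047]
eef_rot: [3.138, 0.006, 1.461]
force: [1.0, -0.4, -1.7]
grip_width: 0.0299
```

Call:
carry_out --commands '[1,0.1,0.15,-4,0,0,0,1,0.1,0.15,-7,0,0,0,1,0.1,0.15,-9,0,0,0,1,0.1,0.15,-9.1,0,0,0,1,0.1,0.15,-9.1,0,0,0,1,0.1,0.15,-9.1,0,0,0,-0.3,0.1,0.15,-9.1,0,0,0,-0.3,0.1,0.15,-9.1,0,0,0,-0.3,0.1,0.15,-9.1,0,0,0,-0.3,0.1,0.15,-9.1,0,0,0,-0.3,0.1,0.15,-9.1,0,0,0]'

```text
time_s: 21.82
ee_pos: [0.5732, 0.0012, 0.014]
eef_rot: [3.137, 0.006, 1.461]
force: [0.5, 0.1, -0.2]
grip_width: 0.0594
```

```bash
python3 - <<'E'
from h import *
ps=[]
for cam in ("side","scene"):
    p,d=viewer.camera(cam); ps.append(p)
a=cv2.resize(ps[0][215:335,310:470],(400,300)); b=cv2.resize(ps[1][210:360,290:490],(400,300)); cv2.imwrite("pics/c4.png",np.hstack([a,b]))
E
```

```text
(no output)
```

View pics/c4.png

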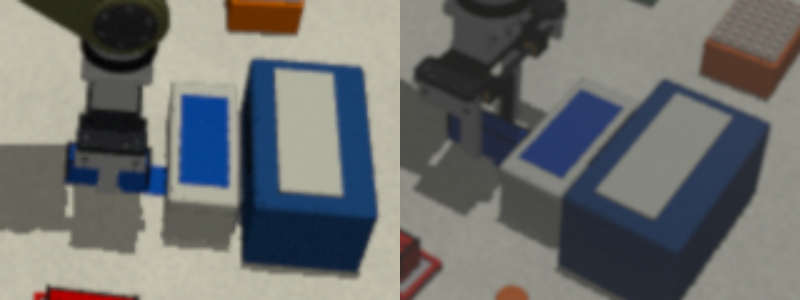

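Call:
carry_out --commands '[-0.3,-1.6,0.18,0,0,0,0,-0.3,-3.3,0.36,0,0,0,0,-0.3,-3.3,0.36,0,0,0,0,-0.3,-3.3,0.36,0,0,0,0,1,-3.3,0.36,0,0,0,0,1,-3.3,0.36,0,0,0,0,1,-3.3,0.36,0,0,0,0,1,-3.3,0.36,0,0,0,0,1,-3.3,0.36,0,0,0,0,1,-3.3,0.36,0,0,0,0,1,-3.3,0.36,0,0,0,0,1,-3.3,0.36,0,0,0,0]' --force 12

```text
time_s: 22.92
ee_pos: [0.5401, 0.0048, 0.0138]
eef_rot: [3.138, 0.006, 1.461]
force: [0.0, -0.9, -0.4]
grip_width: 0.0298
```

Call:
carry_out --commands '[1,1,-0.11,0,0,0,0,1,2,-0.22,0,0,0,0,1,3,-0.33,0,0,0,0,1,4,-0.43,0,0,0,0,1,5,-0.54,0,0,0,0,1,6,-0.65,0,0,0,0,1,6.5,-0.7,0,0,0,0,1,6.8,-0.74,0,0,0,0,1,6.8,-0.74,0,0,0,0,1,6.8,-0.74,0,0,0,0]'

```text
time_s: 23.75
ee_pos: [0.6079, -0.0026, 0.0137]
eef_rot: [3.138, 0.006, 1.461]
force: [-0.1, -0.7, -0.7]
grip_width: 0.0302
```

```bash
python3 - <<'E'
from h import *
ps=[]
for cam in ("side","scene"):
    p,d=viewer.camera(cam); ps.append(p)
a=cv2.resize(ps[0][215:335,310:470],(400,300)); b=cv2.resize(ps[1][210:360,290:490],(400,300)); cv2.imwrite("pics/c5.png",np.hstack([a,b]))
o=ctrl.get_obs(); print(o['ee_pos'],o['eef_rot'],o['force'])
E
```

```text
[ 0.60777859 -0.00256427  0.01374683] [3.13796106 0.0057065  1.46075229] [ 0.26207499 -0.84848621 -1.00360574]
```

View pics/c5.png

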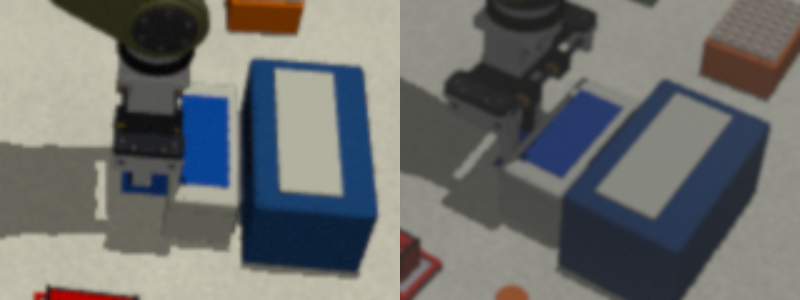

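Call:
carry_out --commands '[1,0.15,-0.02,0,0,0,0,1,0.3,-0.03,0,0,0,0,1,0.45,-0.05,0,0,0,0,1,0.6,-0.07,0,0,0,0,1,0.6,-0.07,0,0,0,0]'

```text
time_s: 24.27
ee_pos: [0.614, -0.0033, 0.0137]
eef_rot: [3.138, 0.006, 1.461]
force: [0.3, 0.7, -0.6]
grip_width: 0.03
```

Call:
carry_out --commands '[1,0.1,-0.01,0,0,0,0,1,0.2,-0.02,0,0,0,0,1,0.3,-0.03,0,0,0,0,1,0.3,-0.03,0,0,0,0]'

```text
time_s: 24.6
ee_pos: [0.6159, -0.0035, 0.0136]
eef_rot: [3.141, 0.006, 1.461]
force: [-10.4, 0.2, 6.3]
grip_width: 0.0303
```

The rack has met the stop, with −10 N along x. I release it and retreat.

Call:
carry_out --commands '[-0.3,0,0,0,0,0,0,-0.3,0,0,0,0,0,0,-0.3,0,0,0,0,0,0,-0.3,0,0,0,0,0,0,-0.3,0,0,0,0,0,0,-0.3,-1,0.1,4,0,0,0,-0.3,-2,0.2,8,0,0,0,-0.3,-5,0.2,12,0,0,0,-0.3,-9,0.2,16,0,0,0,-0.3,-13,0.2,18,0,0,0,-0.3,-17,0.2,20,0,0,0,-0.3,-20,0.2,20,0,0,0]'

```text
time_s: 25.6
ee_pos: [0.4295, -0.0015, 0.2121]
eef_rot: [3.138, 0.006, 1.461]
force: [-0.4, 0.0, 1.0]
grip_width: 0.0609
```

```bash
python3 - <<'E'
from h import *
G=dict(red_rack=(.547,-.187,-.14),yellow_rack=(.428,.335,-.12),green_rack=(.580,.338,-.08),blue_rack=(.65,-.007,-.1),white_rack=(.411,-.3585,.26))
ps=[]
for cam in ("side","scene"):
    i=viewer.camera_info(cam); p,d=viewer.camera(cam); W=cloud(d,i); ps.append(p)
    for k in G:
        for r in nets.silhouettes(cam,k):
            m=r['region']; P=W[m&(d>0)]
            if len(P)>20 and np.linalg.norm(np.median(P[:,:2],0)-G[k][:2])<.07:
                Q=P[P[:,2]<.07]; z=np.percentile(Q[:,2],[95,99]).round(4); T=Q[Q[:,2]>(.028 if k in('blue_rack','white_rack') else .036)]
                print(cam,k,len(P),z,rect(T) if len(T)>5 else '')
                if k not in('blue_rack','white_rack'):
                    x,c=fit([b+[0,0,.008] for b in RACK],G[k],[(m,i)]); print('   fit',x[:2]*1000,np.degrees(x[2]),c)
                break
a=cv2.resize(ps[0][150:430,220:480],(400,430)); b=cv2.resize(ps[1][140:440,170:480],(400,430)); cv2.imwrite("pics/c6.png",np.hstack([a,b]))
o=ctrl.get_obs(); print(o['ee_pos'],o['time_s'])
E
```

```text
side red_rack 680 [0.0492 0.0518] [ 544.6 -186.8   89.4   32.    -7.7]
   fit [ 544.44920615 -185.98361373] -8.097245023739074 0.06720960137162457
side yellow_rack 88 [0.0454 0.0469] [464.6 325.7  27.2  13.3  80.8]
   fit [432.00320602 326.0712131 ] -1.5574085003015 0.8109051839914048
side green_rack 437 [0.0491 0.0517] [579.9 336.8  89.1  38.7  -5.4]
   fit [580.10778803 337.75658275] -5.058622485311871 0.06167873424510595
side white_rack 817 [0.0415 0.0436] [ 409.1 -359.7   89.6   32.1   15.3]
scene red_rack 1127 [0.0504 0.0528] [ 546.9 -185.3   94.2   33.3   -8.8]
   fit [ 546.12873116 -183.53553214] -8.590074030976114 0.03590211441451108
scene green_rack 689 [0.0503 0.0526] [583.3 339.2  92.4  39.4  -6.1]
   fit [581.03319472 342.36293096] -6.551228706052483 0.07195820694304012
scene blue_rack 75 [0.0429 0.0445] [611.8  -2.3  32.4  15.7  86.6]
scene white_rack 1301 [0.0421 0.0439] [ 412.  -358.7   91.6   32.6   14.9]
[ 0.43048694 -0.00150307  0.20948583] 26.2
```

View pics/c6.png

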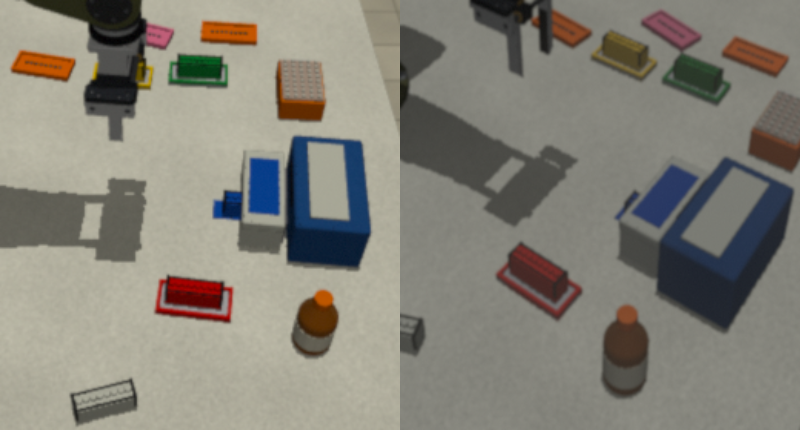

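```bash
python3 - <<'E'
from h import *
for cam in ("side","scene"):
    i=viewer.camera_info(cam); p,d=viewer.camera(cam); W=cloud(d,i)
    B=(d>0)&(W[...,2]>.03)&(W[...,2]<.047)&(abs(W[...,0]-.61)<.03)&(abs(W[...,1])<.04)&(p.max(2)<200)
    Q=W[B]; rp=(Q[:,:2]-[.6675,-.0095])@np.array([[.9942,.108],[-.108,.9942]]).T*1000
    # rows: reader x,y
    rx=(Q[:,0]-.6675)*.9942+(Q[:,1]+.0095)*-.108; ry=(Q[:,0]-.6675)*.108+(Q[:,1]+.0095)*.9942
    print(cam,'blue n',len(Q),'rx',np.percentile(rx*1000,[1,5,50,95]).round(1),'ry',np.percentile(ry*1000,[2,50,98]).round(1))
    Y=(d>0)&(W[...,2]>.038)&(W[...,2]<.056)&(abs(W[...,0]-.428)<.07)&(abs(W[...,1]-.335)<.05)
    if Y.sum()>20: print('yellow',Y.sum(),rect(W[Y]),np.percentile(W[Y][:,2],97))
E
```

```text
side blue n 121 rx [-64.7 -63.9 -48.6 -35.4] ry [-16.8  -2.9  15.1]
yellow 23 [466.  326.1  33.4  10.9  80.3] 0.04752545039050538
scene blue n 71 rx [-63.6 -63.  -56.6 -50.5] ry [-14.4  -2.   16. ]
yellow 315 [430.2 335.1  92.8  42.8  -8. ] 0.051303078521600785
```

```bash
python3 -c "
from station import ticket
print(ticket.hand_in())"
```

```text
the job is handed in; nothing more can be done
None
```

The job is handed in after about 26 s of the 120 s on the robot's clock; the hand-in gave no verdict. The red, yellow and green racks stand in the docks of their own colour. The blue rack was slid along its lane under the reader until it met the stop (about 10 N), then released.

Last checks, from the two fixed cameras:

| Thing | Final position check |
|---|---|
| Red rack | within about 4 mm of dock centre, top 50 mm up (flat in the dock), angle within about 1° |
| Green rack | within about 4 mm of dock centre, top 50 mm up (flat in the dock), angle within about 3° |
| Yellow rack | within about 3 mm of dock centre, top about 50 mm up, angle within about 1° |
| Blue rack | outer end about 30 mm proud, within about 1 mm of the lane centre line |
| White rack | moved less than 2 mm |
| Bottle | standing where it was, by eye in the last picture; I did not measure it again |

- **Camera differences:** the two cameras differed by 2 to 5 mm.
- **Yellow rack:** the arm blocked the side view of it. That camera's fit there was poor, and I discarded it. The trained network missed the yellow rack in the last scene picture, so its figures come from that camera's depth points alone.
- **Blue rack:** the side-view network also missed the blue rack, which I measured from depth points in both cameras.

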